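Demould the formed ear-cup shells

TASK

On the bench vacuum former, slide the heater hood back along its rails until it is fully home against its end stop. Then take the formed sheet in its clip frame off the mould by peeling: lift one corner first, the opposite corner still down, and leave the mould where it sits on the platen. Finish while holding the framed sheet in the gripper, domes up and roughly level, over the middle of the light pad and 10 to 30 cm above it; do not let go of it, leave the hood parked, and do not disturb the blow gun, caliper or the loose cup shell.

Things in the scene. Friction and masses are not known exactly. Their poses are not given: they have to be found in the camera images.
- former: bench vacuum former, fixed: grey box 340 (x) by 570 (y) by 60 mm; origin centre of underside, x away from the robot at yaw 0, y the way the hood slides home. At its -y part a perforated aluminium platen 280 by 262 mm, 70 mm above the bench; a steel rail 12 mm thick runs along y at x = -156 and +156 mm, top 78 mm above the bench
- platen (a point): centre of the platen's upper face, 70 mm above the bench, at former x = 0, y = -135 mm
- hood (a joint): heater hood: white box 300 by 250 by 48 mm on side plates that run on the rails, underside 148, top 196 mm above the bench. Value in m along former +y: 0 squarely over the platen, 0.29 at the end stop (parked). Starts part way, covering part of the framed sheet; slides with about 4 N of friction plus some drag with speed
- hood_handle (a point): middle of the hood's grab handle, moves with the hood: a black round bar 14 mm thick and 110 mm long along the former's x, 238 mm above the bench with 35 mm of free space between bar and hood; it stands 55 mm towards former -y from the hood's centre
- mould: aluminium mould, 1.7 kg, loose on the platen: baseplate 148 (x) by 198 (y) by 18 mm with two domes 36 mm high at y = -50, +50 mm; origin centre of underside, z up. The framed sheet lies on the baseplate, the frame round its edge, and is shrunk on: it grips the baseplate's long edges at x = +-75, y = +-80 mm with 1 to 3 N each and comes free there once lifted some 8 mm
- tray: the framed sheet, about 0.12 kg: white sheet 3 mm thick with two domes (85 mm across, 42 mm high, at y = -50, +50 mm), clamped in a rectangular aluminium clip frame 180 (x) by 230 (y) mm outside; bars 12 mm wide, from 11 mm below to 16 mm above the sheet's underside. Origin: centre of the sheet's underside (88 mm above the bench at the start), x, y as for the mould, z up through the domes
- corner_a (a point): outer top corner of the clip frame at tray x = -90, y = -115, z = 16 mm; diagonally opposite corner_c
- corner_b (a point): outer top corner of the clip frame at tray x = -90, y = +115, z = 16 mm; diagonally opposite corner_d
- corner_c (a point): outer top corner of the clip frame at tray x = +90, y = +115, z = 16 mm; diagonally opposite corner_a
- corner_d (a point): outer top corner of the clip frame at tray x = +90, y = -115, z = 16 mm; diagonally opposite corner_b
- lightpad: flat LED light pad with a black edge, fixed on the bench, 330 (x) by 240 (y) by 8 mm; origin at the centre of its underside
- blowgun: air blow gun lying on the bench, about 240 by 75 mm, 28 mm high; bystander
- caliper: steel caliper 200 mm long lying on the light pad, 12 mm high; bystander
- cup_shell: a single trimmed white cup shell lying mouth up on the light pad, 80 mm across, 38 mm high; bystander

How it is judged:
By the outcome, as a careful person would: the job done as asked, in the order asked, and still so for the second after the job is handed in, while the arm keeps its last pose, push and grip.
It also fails if it takes over 64 s, if anything falls off the work surface, if the arm or the gripper's body presses on something with over 40 N, if the wrist force passes 120 N, or if a joint passes its speed limit or range.

ROBOT

A 6-joint arm with a two-finger parallel gripper is mounted at the origin on the work surface. World frame = base frame: x ahead of the robot, y to its left, z up, the work surface at z = 0. Lengths are in m, angles in degrees, forces in N, time in s.
With the tool pointing down it reaches from about 0.3 to 0.75 m from the base axis. Payload 8.5 kg.
Tool frame: the origin (TCP) lies midway between the tips of the shut fingers; the grasp point (between the pads) lies ctrl.grasp_offset behind it (ctrl.grasp_offset is the distance from the TCP to the grasp point, in m); z points along the fingers, y is the direction in which the jaws open and shut (so a half turn about z gives the same grasp; the last joint's range is limited). The gripper opens to 85 mm and grips with 20 to 120 N. Pads are 22 mm wide; open, the fingers measure 114 mm over their backs; the gripper's body (76 mm by 85 mm) begins 54 mm behind the grasp point. The pads swing forward as they close: fully open they stand 13 mm farther back than shut.
Start: joints at [-76.851, 21.807, 74.336, -0, 83.858, -12.336], TCP at [0.237, -0.496, 0.231] pointing down, gripper open.
Joint ranges: [-178.18, 178.18], [-50.72, 133.34], [12.68, 142.11], [-81.47, 261.47], [9.98, 163.14], [-165.26, 165.26]. Speed limits (degrees/s): [136.94, 136.94, 180, 180, 180, 180].

INTERFACE

Orientations are given as [roll, pitch, yaw] about the fixed x, y, z axes, in that order (R = Rz(yaw) Ry(pitch) Rx(roll)).
In Python, from rig import ctrl gives the robot as it stands. The module is installed in compiled form; this text tells all that it offers.
- The arm moves only by the tool apply_moves, never from a script. Its argument "motion" is one flat list of numbers, 7 for each row, row after row: the shift along the tool's x, y, z normalised to -1 to 1, where 1 is 0.08 m, then the turn, a rotation vector about the tool's x, y, z normalised to -1 to 1, where 1 is pi/2 rad, then the closure in counts, from 0 (fully open) to 255 (shut). In form: [dx, dy, dz, ax, ay, az, claw, dx, dy, dz, ax, ay, az, claw, ...]. A call has 1 to 12 rows; each row is the pose to reach, as a shift and turn from the pose measured when the call began, along the tool's axes at that moment; what a row does not reach only later rows make up. A row lasts 1/12 s, in which the tool goes at most 41.7 mm and 7.16 degrees, less where a joint would pass 70% of its speed; a pose out of reach is approached as far as the arm can. A call with a number of a shift or a turn outside -1 to 1 is refused whole. A call with a gripper value outside its range is refused whole. The fingers move at their own pace and stop on an object; the grip force is fixed at half the most. Time passes only in rows, so rows that repeat a pose let the fingers close. It gives the time, the measured TCP pose, the force and the opening at its end, in the units of the state.
- ctrl.read_state(): the state, without advancing time (a new reading comes with each control period).
- ctrl.read_camera(name): name is "scene" or "top"; returns the picture (400x640x3 uint8, red, green, blue); there is no depth.
- ctrl.get_calibration(name): a dict with "K" (3x3 intrinsics, pixels), "camera_from_world" (4x4, takes a point from world to camera coordinates). Camera axes: x right, y up, looking along -z (the intrinsics and any distortion apply to the point x, -y, -z); pixel columns grow to the right and rows downward; lengths in m; the calibration is good to about 2 mm. A picture is of the moment at which its call begins. get_calibration takes no time and is no camera call.
- ctrl.sign_off(): hands the job in, once; it reports no verdict.
The state is a dict: "time": time; "q": joint angles; "qvel": joint speeds; "effort": joint torques, N m; "tool_pos": TCP position; "ee_rot": TCP orientation; "force": force on the tool from outside, world axes, zero at the start; "wrist_torque": the same for the moment, N m; "finger_gap": finger opening in m.
Only numpy, scipy, OpenCV 4.12 (cv2) and the standard library are available. Lean on these libraries where they do the work, as an engineer would, in place of code of your own. Each camera call takes 0.05 s, during which the arm holds its last target. There are 200 camera calls.

## Working session

There is one attempt and no reset: what is moved stays moved. The work goes in short steps, Python scripts to look and compute and a tool call to move; the robot and the scene stay as the last step left them, time stands still between calls to the robot, and variables do not carry over. Pictures are saved under pics/ and viewed, about 8 in all and at most 12, crops included, and the job is handed in when it is done.

Besides the shell and the picture viewer there is one more tool, called after "Emit:" by a JSON object that holds its "api" and its "payload", one argument or row to a line. apply_moves: Moves the arm, as the interface text tells. Its arguments: {"type":"object","properties":{"motion":{"type":"array"}},"required":["motion"]}

```bash
mkdir -p pics
cat > h.py <<'E'
import numpy as np, cv2
from rig import ctrl
from scipy.spatial.transform import Rotation as R
def cam(n):
    c=ctrl.get_calibration(n); return np.array(c["K"]),np.array(c["camera_from_world"]),c
def ray(n,u,v):
    K,T,_=cam(n); d=np.linalg.inv(K)@[u,v,1]; d=np.array([d[0],-d[1],-d[2]])
    return -T[:3,:3].T@T[:3,3], T[:3,:3].T@d
def plane(n,u,v,z):
    o,d=ray(n,u,v); return o+d*(z-o[2])/d[2]
def proj(n,p):
    K,T,_=cam(n); q=T[:3,:3]@np.asarray(p)+T[:3,3]; q=K@[q[0],-q[1],-q[2]]; return q[:2]/q[2]
def snap(n,f,crop=None,s=1):
    im=ctrl.read_camera(n)
    o=im if crop is None else im[crop[1]:crop[3],crop[0]:crop[2]]
    if s!=1:o=cv2.resize(o,None,fx=s,fy=s,interpolation=cv2.INTER_CUBIC)
    cv2.imwrite('pics/'+f,o[:,:,::-1]); return im
def st():
    s=ctrl.read_state(); print({k:np.round(v,3).tolist() for k,v in s.items() if k in('time','q','tool_pos','ee_rot','force','finger_gap')}); return s
E
python3 - <<'E'
from h import *
for n in('top','scene'):
    im=snap(n,n+'0.png'); np.save(n+'0.npy',im); c=cam(n); print(n,c[2].keys(),c[0].round(1).tolist(),(-c[1][:3,:3].T@c[1][:3,3]).round(3),c[1].round(3).tolist())
st(); print(ctrl.grasp_offset)
E
```

```text
top dict_keys(['K', 'camera_from_world']) [[441.1, 0.0, 323.1], [0.0, 441.1, 207.6], [0.0, 0.0, 1.0]] [0.402 0.035 1.763] [[0.017, -1.0, -0.001, 0.03], [0.995, 0.017, 0.095, -0.568], [-0.095, -0.002, 0.996, -1.717], [0.0, 0.0, 0.0, 1.0]]
scene dict_keys(['K', 'camera_from_world']) [[415.9, 0.0, 317.9], [0.0, 415.9, 198.9], [0.0, 0.0, 1.0]] [-0.075  0.114  1.331] [[-0.132, -0.991, -0.013, 0.12], [0.878, -0.122, 0.463, -0.537], [-0.461, 0.05, 0.886, -1.22], [0.0, 0.0, 0.0, 1.0]]
{'time': 0.1, 'q': [-76.85, 21.838, 74.379, 0.001, 83.86, -12.337], 'tool_pos': [0.237, -0.496, 0.231], 'ee_rot': [-179.926, -0.017, 25.486], 'force': [-0.063, -0.426, 0.118], 'finger_gap': 0.085}
0.0187
```

View pics/top0.png

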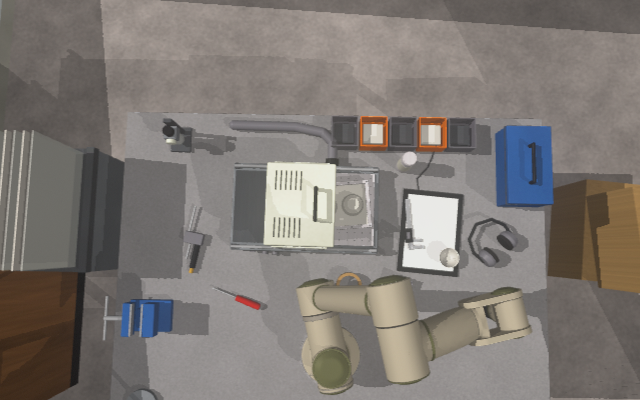

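View pics/scene0.png

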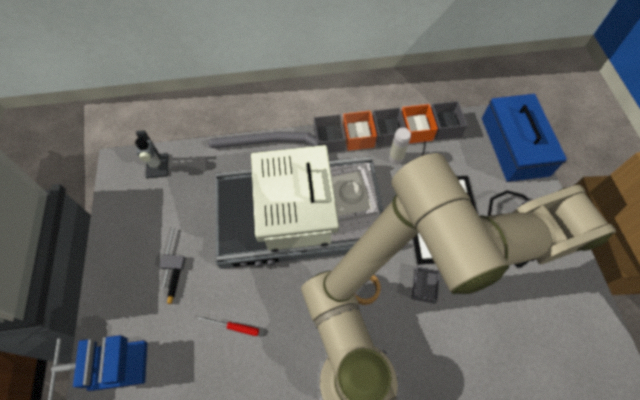

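The top view shows the former at about (305,207), with the hood over columns 265-335 and its handle at (318,204). One tray dome shows at (352,205), and the light pad is at (431,232) with the cup at (450,257) and the caliper at about (412,240). World +y is left and +x is up in this picture.

Run:
```python
from h import *
im=np.load('top0.npy'); o=cv2.resize(im[145:285,220:475],None,fx=3.1,fy=3.1,interpolation=cv2.INTER_CUBIC); cv2.imwrite('pics/c1.png',o[:,:,::-1])
hsv=cv2.cvtColor(im,cv2.COLOR_RGB2HSV)
# hood white
def blobs(m,name,z,amin):
    cs,_=cv2.findContours(m.astype(np.uint8),cv2.RETR_EXTERNAL,cv2.CHAIN_APPROX_NONE)
    for c in cs:
        if cv2.contourArea(c)>amin:
            r=cv2.minAreaRect(c); P=np.array([plane('top',u,v,z)[:2] for u,v in cv2.boxPoints(r)])
            print(name,np.round(r[0],1),'world c',P.mean(0).round(4),'sides',np.linalg.norm(P[1]-P[0]).round(3),np.linalg.norm(P[2]-P[1]).round(3),'edge ang',np.degrees(np.arctan2(*(P[1]-P[0])[::-1])).round(1))
g=im.astype(int); roi=np.zeros(g.shape[:2],bool); roi[150:260,225:345]=1
blobs((g.min(2)>165)&roi,'hood',.196,1500)
roi[:]=0; roi[180:230,305:332]=1
blobs((g.max(2)<70)&roi,'handle',.238,40)
roi[:]=0; roi[180:290,385:475]=1
blobs((g.max(2)<60)&roi,'pad',.008,500)
```

```text
hood [299.5 204.6] world c [0.5621 0.1237] sides 0.308 0.25 edge ang -0.8
```

View pics/c1.png

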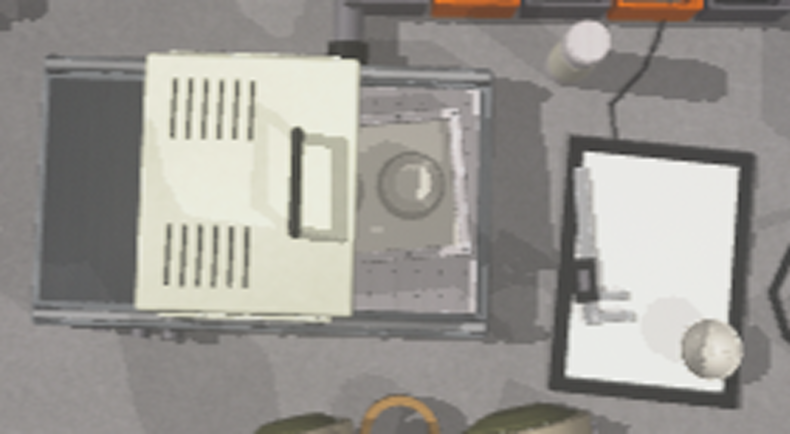

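The crop gives the handle bar from (296,128) to (295,237), the hood corners, the former's end edge, and the tray's near bar at about (456,110)-(468,253). I'll convert these to world positions.

Run:
```python
from h import *
def P(cu,cv,z): return plane('top',220+cu/3.1,145+cv/3.1,z)[:2]
def show(n,pts,z):
    w=np.array([P(*p,z) for p in pts]); print(n,w.round(3).tolist(),'lens',np.linalg.norm(np.roll(w,-1,0)-w,axis=1).round(3),'c',w.mean(0).round(4),'ang',[np.degrees(np.arctan2(*d[::-1])).round(1) for d in np.roll(w,-1,0)-w]); return w
show('hood',[(147,55),(361,57),(354,317),(136,312)],.196)
show('handle',[(296,130),(295,235)],.238)
show('rails outer',[(47,60),(490,74),(487,332),(35,320)],.078)
show('pad',[(571,136),(755,154),(738,407),(550,387)],.008)
show('bar',[(458,110),(470,253)],.104)
show('dome',[(411,185)],.13); show('cup',[(712,349)],.03)
K=proj('scene',[.56,.1,.238]); print(K)
```

```text
hood [[0.71, 0.243], [0.712, -0.006], [0.411, -0.003], [0.412, 0.246]] lens [0.249 0.301 0.249 0.298] c [0.5614 0.12  ] ang [np.float64(-89.6), np.float64(179.3), np.float64(89.7), np.float64(-0.7)]
handle [[0.619, 0.067], [0.501, 0.066]] lens [0.118 0.118] c [0.56   0.0662] ang [np.float64(-179.5), np.float64(0.5)]
rails outer [[0.725, 0.383], [0.717, -0.171], [0.396, -0.169], [0.401, 0.386]] lens [0.554 0.321 0.555 0.324] c [0.5597 0.1074] ang [np.float64(-90.8), np.float64(179.7), np.float64(89.5), np.float64(-0.5)]
pad [[0.65, -0.285], [0.631, -0.522], [0.307, -0.497], [0.328, -0.258]] lens [0.239 0.325 0.24  0.324] c [ 0.4789 -0.3903] ang [np.float64(-94.7), np.float64(175.5), np.float64(85.0), np.float64(-4.7)]
bar [[0.666, -0.129], [0.491, -0.144]] lens [0.176 0.176] c [ 0.5789 -0.1365] ang [np.float64(-174.8), np.float64(5.2)]
dome [[0.57, -0.07]] lens [0.] c [ 0.5704 -0.0703] ang [np.float64(0.0)]
cup [[0.38, -0.458]] lens [0.] c [ 0.3796 -0.458 ] ang [np.float64(0.0)]
[299.4259258  181.65856968]
```

Emit:
{"api": "apply_moves", "payload": {
  "motion": [0,0,-0.3,0,0,0.07,0,0,0,-0.7,0,0,0.14,0,0,0,-1,0,0,0.21,0,0,0,-1,0,0,0.283,0,0,0,-1,0,0,0.283,0]
}}

```text
time: 0.52
tool_pos: [0.2367, -0.4965, 0.3117]
ee_rot: [180.0, -0.0, -0.2]
force: [-0.5, -0.0, -1.0]
finger_gap: 0.0857
```

Emit:
{"api": "apply_moves", "payload": {
  "motion": [0.2,-0.35,0,0,0,0,0,0.4,-0.7,0,0,0,0,0,0.58,-1,0,0,0,0,0,0.58,-1,0,0,0,0,0]
}}

```text
time: 0.85
tool_pos: [0.2851, -0.4128, 0.3112]
ee_rot: [-179.9, -0.0, 0.2]
force: [0.2, -0.1, 0.7]
finger_gap: 0.0855
```

Emit:
{"api": "apply_moves", "payload": {
  "motion": [0.2,-0.35,0,0,0,0,0,0.4,-0.7,0,0,0,0,0,0.57,-1,0,0,0,0,0,0.57,-1,0,0,0,0,0]
}}

```text
time: 1.18
tool_pos: [0.3316, -0.3292, 0.3108]
ee_rot: [-179.8, -0.0, 0.6]
force: [0.1, 0.2, -0.4]
finger_gap: 0.0852
```

Emit:
{"api": "apply_moves", "payload": {
  "motion": [0.2,-0.35,0,0,0,0,0,0.4,-0.7,0,0,0,0,0,0.57,-1,0,0,0,0,0,0.57,-1,0,0,0,0,0]
}}

```text
time: 1.52
tool_pos: [0.3774, -0.2456, 0.3106]
ee_rot: [-179.7, 0.0, 1.0]
force: [0.6, 0.1, 0.1]
finger_gap: 0.0855
```

Emit:
{"api": "apply_moves", "payload": {
  "motion": [0.2,-0.35,0,0,0,0,0,0.4,-0.7,0,0,0,0,0,0.57,-1,0,0,0,0,0,0.57,-1,0,0,0,0,0]
}}

```text
time: 1.85
tool_pos: [0.4227, -0.1624, 0.3104]
ee_rot: [-179.6, 0.1, 1.3]
force: [0.5, -0.4, 0.0]
finger_gap: 0.0855
```

Emit:
{"api": "apply_moves", "payload": {
  "motion": [0.2,-0.35,0,0,0,0,0,0.4,-0.7,0,0,0,0,0,0.57,-1,0,0,0,0,0,0.57,-1,0,0,0,0,0]
}}

```text
time: 2.18
tool_pos: [0.4675, -0.0793, 0.3101]
ee_rot: [-179.5, 0.1, 1.6]
force: [0.7, -0.3, 0.4]
finger_gap: 0.0857
```

Emit:
{"api": "apply_moves", "payload": {
  "motion": [0.2,-0.35,0,0,0,0,0,0.4,-0.7,0,0,0,0,0,0.57,-1,0,0,0,0,0,0.57,-1,0,0,0,0,0]
}}

```text
time: 2.52
tool_pos: [0.512, 0.0036, 0.3096]
ee_rot: [-179.4, 0.2, 1.9]
force: [-0.7, 0.5, -0.2]
finger_gap: 0.086
```

Emit:
{"api": "apply_moves", "payload": {
  "motion": [0.3,-0.4,0,-0.007,0,0.021,0,0.6,-0.78,0,-0.007,0,0.021,0,0.6,-0.78,0,-0.007,0,0.021,0,0.6,-0.78,0,-0.007,0,0.021,0]
}}

```text
time: 2.85
tool_pos: [0.5585, 0.067, 0.3087]
ee_rot: [179.9, 0.3, 0.2]
force: [-0.2, 0.1, 0.5]
finger_gap: 0.0852
```

Emit:
{"api": "apply_moves", "payload": {
  "motion": [0,0,0.2,0,0,0,0,0,0,0.4,0,0,0,0,0,0,0.6,0,0,0,0,0,0,0.6,0,0,0,0]
}}

```text
time: 3.18
tool_pos: [0.5567, 0.0648, 0.2577]
ee_rot: [179.9, 0.7, 0.1]
force: [0.1, -0.2, -0.5]
finger_gap: 0.0856
```

Run:
```python
from h import *
st(); snap('top','t1.png',(260,150,400,260),4); print(proj('top',[.56,.066,.238]))
```

```text
{'time': 3.183, 'q': [-5.392, 22.221, 69.27, -0.154, 89.169, 84.492], 'tool_pos': [0.557, 0.065, 0.258], 'ee_rot': [179.91, 0.672, 0.118], 'force': [0.092, -0.217, -0.483], 'finger_gap': 0.086}
[315.39469356 203.82433922]
```

View pics/t1.png

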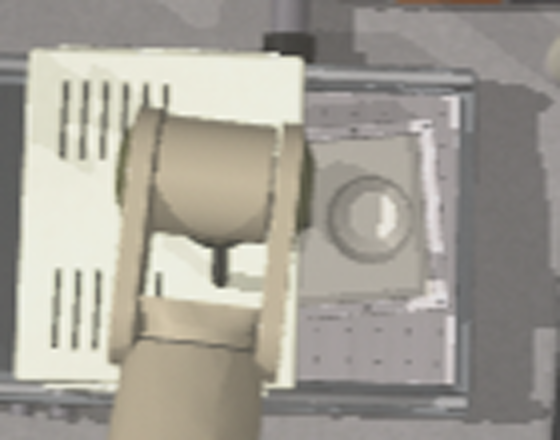

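The picture shows the wrist centred over the handle, whose end is at crop (220,265), with the jaws across it. I'll descend and grip.

Emit:
{"api": "apply_moves", "payload": {
  "motion": [0,0,0.2,0,0,0,0,0,0,0.4,0,0,0,0,0,0,0.62,0,0,0,0,0,0,0.62,0,0,0,0]
}}

```text
time: 3.57
tool_pos: [0.5559, 0.0638, 0.2083]
ee_rot: [179.9, 0.7, 0.1]
force: [-0.6, 0.4, -0.8]
finger_gap: 0.0854
```

Emit:
{"api": "apply_moves", "payload": {
  "motion": [0,0,0,0,0,0,255,0,0,0,0,0,0,255,0,0,0,0,0,0,255,0,0,0,0,0,0,255,0,0,0,0,0,0,255,0,0,0,0,0,0,255,0,0,0,0,0,0,255,0,0,0,0,0,0,255]
}}

```text
time: 4.23
tool_pos: [0.5561, 0.0641, 0.209]
ee_rot: [179.9, 0.7, 0.1]
force: [-0.8, 2.9, 5.2]
finger_gap: 0.0128
```

Emit:
{"api": "apply_moves", "payload": {
  "motion": [0,-0.1,0,0,0,0,255,0,-0.2,0,0,0,0,255,0,-0.3,0,0,0,0,255,0,-0.4,0,0,0,0,255,0,-0.5,0,0,0,0,255,0,-0.6,0,0,0,0,255,0,-0.7,0,0,0,0,255,0,-0.8,0,0,0,0,255,0,-0.9,0,0,0,0,255,0,-1,0,0,0,0,255]
}}

```text
time: 5.07
tool_pos: [0.5572, 0.1431, 0.209]
ee_rot: [179.8, 0.5, 0.0]
force: [5.6, -6.4, 0.0]
finger_gap: 0.0125
```

Emit:
{"api": "apply_moves", "payload": {
  "motion": [0,-0.1,0,0,0,0,255,0,-0.2,0,0,0,0,255,0,-0.3,0,0,0,0,255,0,-0.4,0,0,0,0,255,0,-0.5,0,0,0,0,255,0,-0.5,0,0,0,0,255]
}}

```text
time: 5.57
tool_pos: [0.5578, 0.1839, 0.209]
ee_rot: [179.8, 0.4, 0.1]
force: [3.1, 3.7, 1.5]
finger_gap: 0.0122
```

Emit:
{"api": "apply_moves", "payload": {
  "motion": [0,-0.06,0,0,0,0,255,0,-0.12,0,0,0,0,255,0,-0.18,0,0,0,0,255,0,-0.22,0,0,0,0,255,0,-0.22,0,0,0,0,255]
}}

```text
time: 5.98
tool_pos: [0.5581, 0.2019, 0.209]
ee_rot: [179.8, 0.4, 0.1]
force: [4.1, 0.1, 1.2]
finger_gap: 0.0124
```

Emit:
{"api": "apply_moves", "payload": {
  "motion": [0,-0.04,0,0,0,0,255,0,-0.06,0,0,0,0,255,0,-0.08,0,0,0,0,255,0,-0.08,0,0,0,0,255]
}}

```text
time: 6.32
tool_pos: [0.5581, 0.2084, 0.209]
ee_rot: [179.8, 0.4, 0.1]
force: [2.8, -2.6, 1.3]
finger_gap: 0.0123
```

Emit:
{"api": "apply_moves", "payload": {
  "motion": [0,-0.04,0,0,0,0,255,0,-0.06,0,0,0,0,255,0,-0.08,0,0,0,0,255,0,-0.08,0,0,0,0,255]
}}

```text
time: 6.65
tool_pos: [0.5581, 0.2091, 0.209]
ee_rot: [179.2, 0.5, -0.1]
force: [-1.7, -32.3, 4.5]
finger_gap: 0.0123
```

The travel stopped at y=0.209 with 32 N, which is the end stop (0.207 was predicted). I'll relax, open and rise.

Emit:
{"api": "apply_moves", "payload": {
  "motion": [0,0,0,0.007,0,0,255,0,0,0,0.007,0,0,150,0,0,0,0.007,0,0,0,0,0,0,0.007,0,0,0,0,0,0,0.007,0,0,0,0,0,0,0.007,0,0,0,0,0,0,0.007,0,0,0]
}}

```text
time: 7.23
tool_pos: [0.558, 0.2094, 0.2089]
ee_rot: [179.8, 0.5, -0.1]
force: [-0.3, -0.2, 0.4]
finger_gap: 0.0828
```

Emit:
{"api": "apply_moves", "payload": {
  "motion": [0,0,-0.3,0,0,0,0,0,0,-0.6,0,0,0,0,0,0,-1,0,0,0,0,0,0,-1,0,0,0,0]
}}

```text
time: 7.57
tool_pos: [0.56, 0.2102, 0.2951]
ee_rot: [179.9, -0.1, -0.1]
force: [-0.0, 0.5, 0.4]
finger_gap: 0.0854
```

Emit:
{"api": "apply_moves", "payload": {
  "motion": [-0.3,0.3,0,0,0,0,0,-0.6,0.6,0,0,0,0,0,-1,1,0,0,0,0,0,-1,1,0,0,0,0,0]
}}

```text
time: 7.9
tool_pos: [0.4759, 0.128, 0.2951]
ee_rot: [179.9, 0.0, -0.2]
force: [0.5, 0.0, 0.4]
finger_gap: 0.0849
```

Emit:
{"api": "apply_moves", "payload": {
  "motion": [-0.3,0.3,0,0,0,0,0,-0.6,0.6,0,0,0,0,0,-1,1,0,0,0,0,0,-1,1,0,0,0,0,0]
}}

```text
time: 8.23
tool_pos: [0.3924, 0.0461, 0.2955]
ee_rot: [179.8, 0.1, -0.3]
force: [0.6, -0.5, 0.0]
finger_gap: 0.0857
```

Emit:
{"api": "apply_moves", "payload": {
  "motion": [0,0.3,0,0,0,0,0,0,0.6,0,0,0,0,0,0,1,0,0,0,0,0,0,1,0,0,0,0,0]
}}

```text
time: 8.57
tool_pos: [0.3924, -0.0375, 0.2958]
ee_rot: [179.7, 0.0, -0.5]
force: [0.8, -0.9, -0.1]
finger_gap: 0.0855
```

Emit:
{"api": "apply_moves", "payload": {
  "motion": [0,0.3,0,0,0,0,0,0,0.6,0,0,0,0,0,0,1,0,0,0,0,0,0,1,0,0,0,0,0]
}}

```text
time: 8.9
tool_pos: [0.3922, -0.121, 0.296]
ee_rot: [179.7, 0.0, -0.7]
force: [-0.7, 0.6, -0.6]
finger_gap: 0.0857
```

Run:
```python
from h import *
st(); im=snap('top','t2.png',(220,150,400,260),4.4); np.save('t2.npy',im)
```

```text
{'time': 8.9, 'q': [-33.585, 4.786, 86.67, -0.295, 88.382, 57.124], 'tool_pos': [0.392, -0.121, 0.296], 'ee_rot': [179.664, 0.025, -0.701], 'force': [-0.681, 0.606, -0.599], 'finger_gap': 0.086}
```

View pics/t2.png

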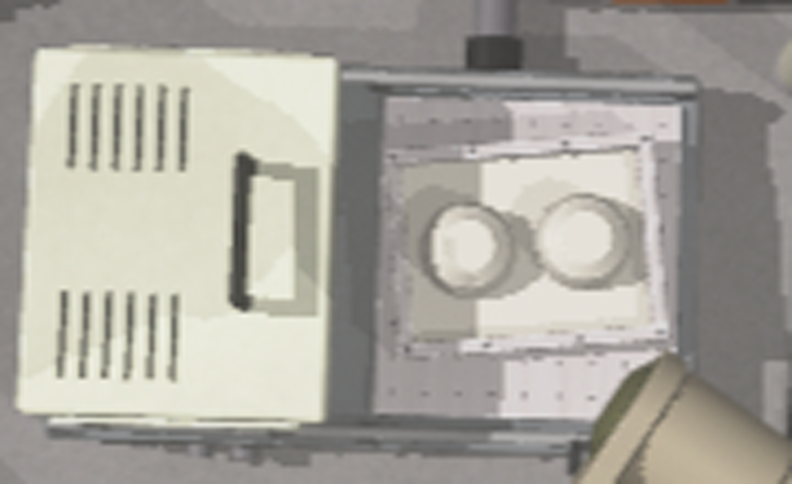

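The hood is parked on the left. The whole frame is visible, with its corners at about crop (388,150), (653,133), (670,343) and (404,358), and domes at (470,247) and (583,238).

Run:
```python
from h import *
def P(cu,cv,z): return plane('top',220+cu/4.4,150+cv/4.4,z)[:2]
w=np.array([P(*p,.104) for p in [(388,150),(653,133),(670,340),(404,356)]])
d=np.roll(w,-1,0)-w
print(w.round(4).tolist(),np.linalg.norm(d,axis=1).round(3),np.degrees(np.arctan2(d[:,1],d[:,0])).round(1),w.mean(0).round(4))
print('domes',P(470,247,.13).round(4),P(583,238,.13).round(4))
h=np.array([P(*p,.196) for p in [(36,46),(338,58),(327,425),(18,412)]]);print('hood',h.mean(0).round(4))
```

```text
[[0.6487, 0.0975], [0.6675, -0.1311], [0.4889, -0.147], [0.4713, 0.0802]] [0.229 0.179 0.228 0.178] [ -85.3 -174.9   94.4    5.6] [ 0.5691 -0.0251]
domes [0.5633 0.0255] [ 0.5726 -0.0699]
hood [0.5636 0.2617]
```

Emit:
{"api": "apply_moves", "payload": {
  "motion": [0.3,0.05,0,0,0,-0.02,150,0.6,0.1,0,0,0,-0.04,150,1,0.2,0,0,0,-0.063,150,1,0.2,0,0,0,-0.063,150]
}}

```text
time: 9.28
tool_pos: [0.4755, -0.1359, 0.2949]
ee_rot: [179.8, 0.0, 5.2]
force: [-0.7, 1.2, -1.4]
finger_gap: 0.0391
```

Emit:
{"api": "apply_moves", "payload": {
  "motion": [0.2,0,0.3,0,0,0,150,0.4,0,0.6,0,0,0,150,0.5,0,1,0,0,0,150,0.5,0,1,0,0,0,150]
}}

```text
time: 9.62
tool_pos: [0.5145, -0.1303, 0.2095]
ee_rot: [-179.9, 0.5, 5.2]
force: [-0.4, 0.8, -1.1]
finger_gap: 0.0354
```

Emit:
{"api": "apply_moves", "payload": {
  "motion": [0,0,0.3,0,0,0,150,0,0,0.6,0,0,0,150,0,0,0.8,0,0,0,150,0,0,0.8,0,0,0,150]
}}

```text
time: 9.95
tool_pos: [0.5127, -0.129, 0.1442]
ee_rot: [-179.8, 0.7, 5.3]
force: [0.2, 1.0, 0.2]
finger_gap: 0.0352
```

Emit:
{"api": "apply_moves", "payload": {
  "motion": [0.06,0.12,0,0,0.008,0,150,0.06,0.12,0.2,0,0.008,0,150,0.06,0.12,0.3,0,0.008,0,150,0.06,0.12,0.3,0,0.008,0,150]
}}

```text
time: 10.28
tool_pos: [0.5179, -0.1381, 0.1201]
ee_rot: [-179.7, 0.0, 5.3]
force: [0.4, 0.8, -0.1]
finger_gap: 0.0353
```

Run:
```python
from h import *
st(); snap('scene','s3.png',(280,140,440,260),5); snap('top','t3.png',(300,160,400,240),7)
```

```text
{'time': 10.283, 'q': [-27.702, 26.694, 86.405, 0.232, 67.074, 56.947], 'tool_pos': [0.518, -0.138, 0.12], 'ee_rot': [-179.727, 0.029, 5.26], 'force': [0.392, 0.807, -0.073], 'finger_gap': 0.035}
```

View pics/s3.png

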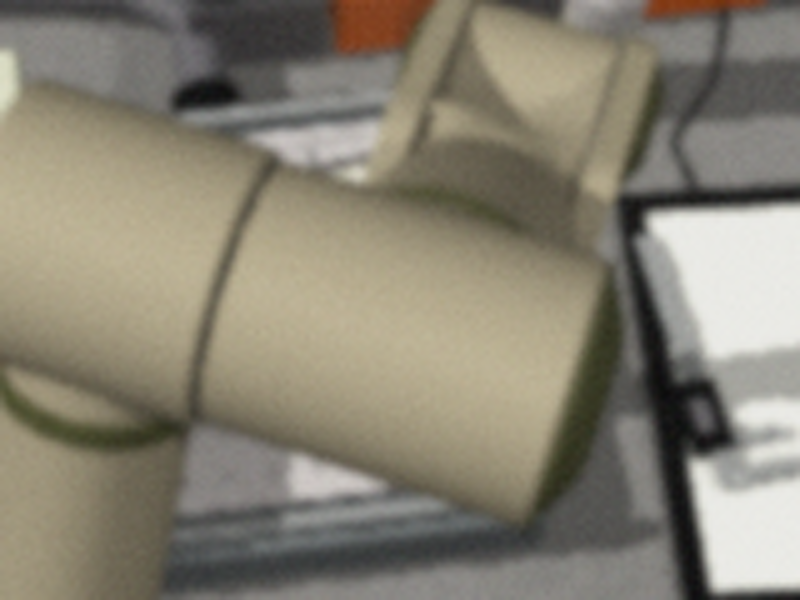

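The arm hides the fingers in this view, so I'll go by the numbers. I'll descend gently while watching force.

Emit:
{"api": "apply_moves", "payload": {
  "motion": [0,0,0.1,0,0,0,150,0,0,0.2,0,0,0,150,0,0,0.27,0,0,0,150,0,0,0.31,0,0,0,150,0,0,0.31,0,0,0,150]
}}

```text
time: 10.8
tool_pos: [0.518, -0.1379, 0.0954]
ee_rot: [-179.7, 0.0, 5.3]
force: [0.3, 0.5, -0.9]
finger_gap: 0.0351
```

Emit:
{"api": "apply_moves", "payload": {
  "motion": [0,0,0,0,0,0,255,0,0,0,0,0,0,255,0,0,0,0,0,0,255,0,0,0,0,0,0,255,0,0,0,0,0,0,255,0,0,0,0,0,0,255]
}}

```text
time: 11.3
tool_pos: [0.5182, -0.1377, 0.0955]
ee_rot: [-179.7, 0.0, 5.3]
force: [1.6, 4.0, 0.7]
finger_gap: 0.0099
```

Emit:
{"api": "apply_moves", "payload": {
  "motion": [0,0,0,0,0,0,200,0,0,0,0,0,0,200,0,0,0,0,0,0,200,0,0,0.04,0,0,0,200,0,0,0.04,0,0,0,200,0,0,0.04,0,0,0,255,0,0,0.04,0,0,0,255,0,0,0.04,0,0,0,255,0,0,0.04,0,0,0,255,0,0,0.04,0,0,0,255]
}}

```text
time: 12.13
tool_pos: [0.5181, -0.1377, 0.0922]
ee_rot: [-179.7, 0.0, 5.3]
force: [0.2, -0.1, -3.3]
finger_gap: 0.01
```

Emit:
{"api": "apply_moves", "payload": {
  "motion": [0,0,-0.04,-0.0065,-0.005,0,255,0,0,-0.08,-0.013,-0.01,0,255,0.002,-0.002,-0.12,-0.0195,-0.015,0,255,0.004,-0.004,-0.16,-0.026,-0.02,0,255,0.004,-0.004,-0.16,-0.026,-0.02,0,255]
}}

```text
time: 12.55
tool_pos: [0.5191, -0.1373, 0.106]
ee_rot: [177.8, 1.8, 5.3]
force: [1.9, 0.2, 0.1]
finger_gap: 0.0101
```

Run:
```python
from h import *
s=st(); print(s['wrist_torque'])
snap('top','t4.png',(290,160,390,240),7)
```

```text
{'time': 12.55, 'q': [-26.099, 28.1, 86.708, -3.035, 65.588, 59.828], 'tool_pos': [0.519, -0.137, 0.106], 'ee_rot': [177.832, 1.753, 5.304], 'force': [1.943, 0.158, 0.079], 'finger_gap': 0.01}
[ 0.02562855 -0.20822381  0.06961791]
```

View pics/t4.png

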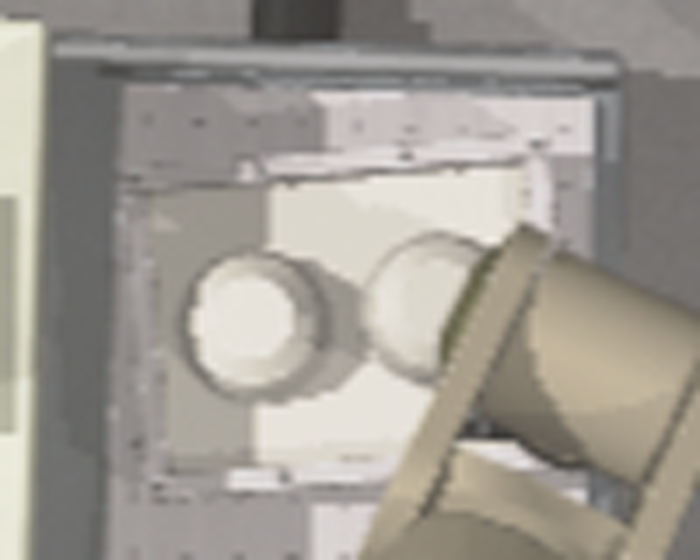

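The frame is lifting at the gripped corner (right side), and the far corner at about (130,190) is still down. I'll continue the tilt.

Emit:
{"api": "apply_moves", "payload": {
  "motion": [0.001,-0.001,-0.04,-0.0065,-0.005,0,255,0.002,-0.002,-0.08,-0.013,-0.01,0,255,0.003,-0.004,-0.12,-0.0195,-0.015,0,255,0.005,-0.006,-0.16,-0.026,-0.02,0,255,0.005,-0.006,-0.16,-0.026,-0.02,0,255]
}}

```text
time: 13.02
tool_pos: [0.5202, -0.1363, 0.1193]
ee_rot: [175.4, 3.5, 5.2]
force: [0.1, -0.7, -0.5]
finger_gap: 0.0104
```

Emit:
{"api": "apply_moves", "payload": {
  "motion": [0.001,-0.001,-0.04,-0.0065,-0.005,0,255,0.002,-0.002,-0.08,-0.013,-0.01,0,255,0.003,-0.004,-0.12,-0.0195,-0.015,0,255,0.005,-0.006,-0.16,-0.026,-0.02,0,255,0.005,-0.006,-0.16,-0.026,-0.02,0,255]
}}

```text
time: 13.43
tool_pos: [0.5216, -0.1345, 0.1326]
ee_rot: [173.0, 5.3, 5.1]
force: [0.1, -1.4, -1.8]
finger_gap: 0.0103
```

Run:
```python
from h import *
s=st(); print(s['wrist_torque'])
c=R.from_euler('xyz',s['ee_rot'],degrees=True).as_matrix()
print('world up in tool', (c.T@[0,0,1]).round(3))
snap('top','t5.png',(290,160,390,240),7)
```

```text
{'time': 13.433, 'q': [-22.863, 27.373, 83.26, -9.179, 70.967, 64.877], 'tool_pos': [0.522, -0.135, 0.133], 'ee_rot': [172.982, 5.29, 5.055], 'force': [0.13, -1.354, -1.764], 'finger_gap': 0.01}
[-0.12000595 -0.12689748 -0.13864268]
world up in tool [-0.092  0.122 -0.988]
```

View pics/t5.png

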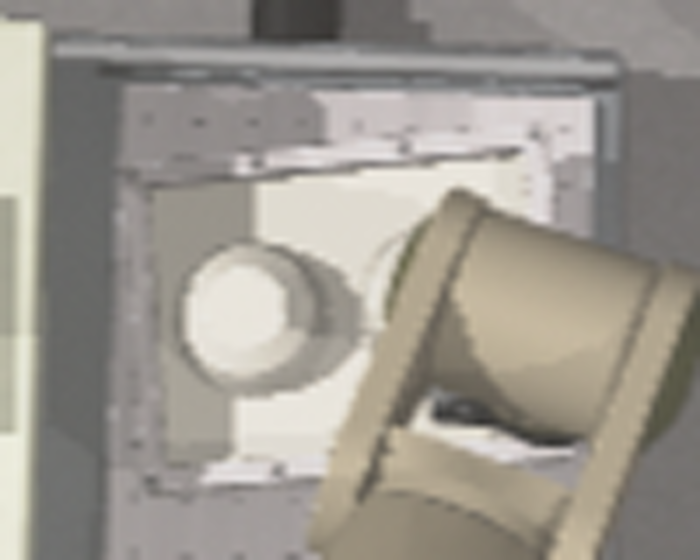

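Corner c at (135,180) is still at its original pixel, the raised side is clearly tilted, and forces are small. I'll lift straight up in world axes.

Emit:
{"api": "apply_moves", "payload": {
  "motion": [-0.009,0.012,-0.1,0,0,0,255,-0.018,0.024,-0.2,0,0,0,255,-0.027,0.036,-0.3,0,0,0,255,-0.037,0.049,-0.4,0,0,0,255,-0.046,0.061,-0.5,0,0,0,255,-0.046,0.061,-0.5,0,0,0,255]
}}

```text
time: 13.98
tool_pos: [0.522, -0.1349, 0.1748]
ee_rot: [172.9, 5.1, 5.0]
force: [0.5, -1.1, -0.7]
finger_gap: 0.0101
```

Emit:
{"api": "apply_moves", "payload": {
  "motion": [-0.018,0.024,-0.2,0,0,0,255,-0.037,0.049,-0.4,0,0,0,255,-0.056,0.074,-0.6,0,0,0,255,-0.074,0.098,-0.8,0,0,0,255,-0.092,0.122,-1,0,0,0,255,-0.092,0.122,-1,0,0,0,255]
}}

```text
time: 14.48
tool_pos: [0.5227, -0.1351, 0.2586]
ee_rot: [172.8, 4.9, 5.0]
force: [0.0, -0.0, -0.7]
finger_gap: 0.0101
```

Run:
```python
from h import *
s=st(); print(s['wrist_torque']); a=snap('top','t6.png',(280,140,480,290),4);
```

```text
{'time': 14.483, 'q': [-22.889, 20.964, 71.591, -8.646, 88.356, 62.088], 'tool_pos': [0.523, -0.135, 0.259], 'ee_rot': [172.786, 4.855, 5.034], 'force': [0.004, -0.036, -0.654], 'finger_gap': 0.01}
[-0.04225155  0.00296458 -0.05642856]
```

View pics/t6.png

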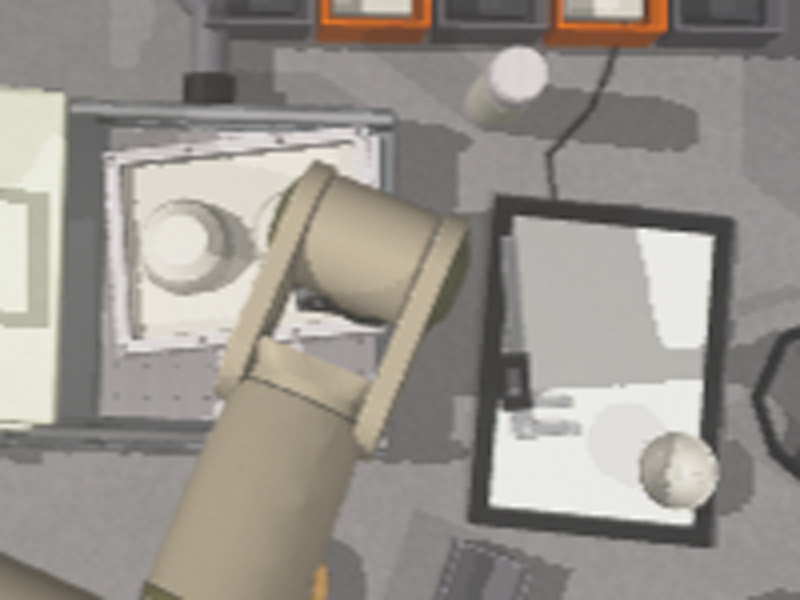

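The frame is held clear of the mould with its whole outline shifted and raised, and the hood is still parked. The pad, caliper and cup are undisturbed. Next I'll level it, then carry it to the pad.

Emit:
{"api": "apply_moves", "payload": {
  "motion": [0,0,0,0.016,0.011,0,255,0,0,0,0.032,0.022,0,255,0,0,0,0.048,0.033,0,255,0,0,0,0.064,0.044,0,255,0,0,0,0.08,0.054,0,255,0,0,0,0.08,0.054,0,255]
}}

```text
time: 15.03
tool_pos: [0.5216, -0.1353, 0.2552]
ee_rot: [-179.8, 0.2, 5.3]
force: [0.0, 0.1, -1.7]
finger_gap: 0.01
```

Emit:
{"api": "apply_moves", "payload": {
  "motion": [-0.06,0.18,0,0,0,0,255,-0.12,0.36,0,0,0,0,255,-0.18,0.54,0,0,0,0,255,-0.24,0.72,0,0,0,0,255,-0.315,0.9,0,0,0,0,255,-0.315,0.9,0,0,0,0,255]
}}

```text
time: 15.53
tool_pos: [0.5023, -0.2112, 0.2538]
ee_rot: [-179.8, 0.4, 5.1]
force: [0.1, -0.1, -1.8]
finger_gap: 0.0101
```

Emit:
{"api": "apply_moves", "payload": {
  "motion": [-0.06,0.18,0,0,0,0,255,-0.12,0.36,0,0,0,0,255,-0.18,0.54,0,0,0,0,255,-0.24,0.72,0,0,0,0,255,-0.315,0.9,0,0,0,0,255,-0.315,0.9,0,0,0,0,255]
}}

```text
time: 16.03
tool_pos: [0.4831, -0.287, 0.253]
ee_rot: [-179.8, 0.4, 5.0]
force: [0.7, 0.4, -1.2]
finger_gap: 0.0106
```

Emit:
{"api": "apply_moves", "payload": {
  "motion": [-0.06,0.18,0,0,0,0,255,-0.12,0.36,0,0,0,0,255,-0.18,0.54,0,0,0,0,255,-0.24,0.72,0,0,0,0,255,-0.315,0.9,0,0,0,0,255,-0.315,0.9,0,0,0,0,255]
}}

```text
time: 16.53
tool_pos: [0.4633, -0.3639, 0.2525]
ee_rot: [-179.9, 0.5, 4.9]
force: [0.0, 0.7, -0.9]
finger_gap: 0.0102
```

Emit:
{"api": "apply_moves", "payload": {
  "motion": [-0.06,0.18,0,0,0,0,255,-0.12,0.36,0,0,0,0,255,-0.18,0.54,0,0,0,0,255,-0.24,0.72,0,0,0,0,255,-0.315,0.9,0,0,0,0,255,-0.315,0.9,0,0,0,0,255]
}}

```text
time: 17.03
tool_pos: [0.4431, -0.4407, 0.2519]
ee_rot: [-179.9, 0.5, 4.7]
force: [-0.4, -0.1, -1.0]
finger_gap: 0.01
```

Emit:
{"api": "apply_moves", "payload": {
  "motion": [-0.05,0.15,0,0,0,0,255,-0.1,0.3,0.05,0,0,0,255,-0.15,0.45,0.1,0,0,0,255,-0.2,0.6,0.15,0,0,0,255,-0.24,0.75,0.15,0,0,0,255,-0.24,0.75,0.15,0,0,0,255,-0.24,0.75,0.15,0,0,0,255,-0.24,0.75,0.15,0,0,0,255]
}}

```text
time: 17.7
tool_pos: [0.429, -0.5017, 0.2398]
ee_rot: [-179.8, 0.5, 4.7]
force: [0.4, 0.6, -1.6]
finger_gap: 0.0101
```

Run:
```python
from h import *
s=st(); print(s['wrist_torque']); a=snap('top','t7.png',(210,140,480,320),2.9);np.save('t7.npy',a); b=snap('scene','s7.png',(200,120,560,390),2.2);np.save('s7.npy',b)
M=R.from_euler('xyz',s['ee_rot'],degrees=True).as_matrix(); T=np.array(s['tool_pos'])
for n,c in dict(a=(-90,-115,16),b=(-90,115,16),c=(90,115,16),d=(90,-115,16)).items():
    r=np.array(c)-[-60,-109,4]; p=T+M@(r*[1,-1,-1]/1000.)
    print(n,p.round(3),'t7',((proj('top',p)-[210,140])*2.9).round(),'s7',((proj('scene',p)-[200,120])*2.2).round())
```

```text
{'time': 17.7, 'q': [-59.574, 33.32, 53.212, -0.377, 93.817, 25.66], 'tool_pos': [0.429, -0.502, 0.24], 'ee_rot': [-179.849, 0.49, 4.743], 'force': [0.385, 0.642, -1.584], 'finger_gap': 0.01}
[-0.16292606  0.05277146 -0.00996435]
a [ 0.4   -0.51   0.252] t7 [793. 328.] s7 [692. 179.]
b [ 0.381 -0.281  0.253] t7 [598. 341.] s7 [526. 213.]
c [ 0.56  -0.266  0.251] t7 [585. 189.] s7 [481.  99.]
d [ 0.579 -0.495  0.251] t7 [778. 176.] s7 [636.  69.]
```

View pics/t7.png

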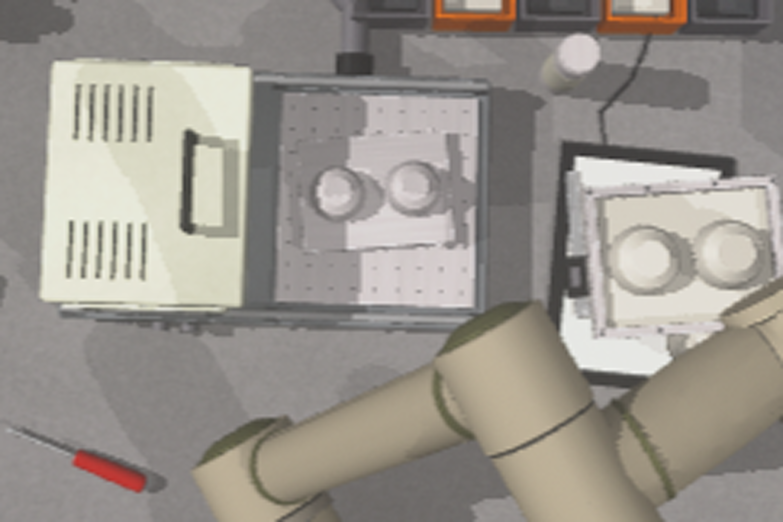

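View pics/s7.png

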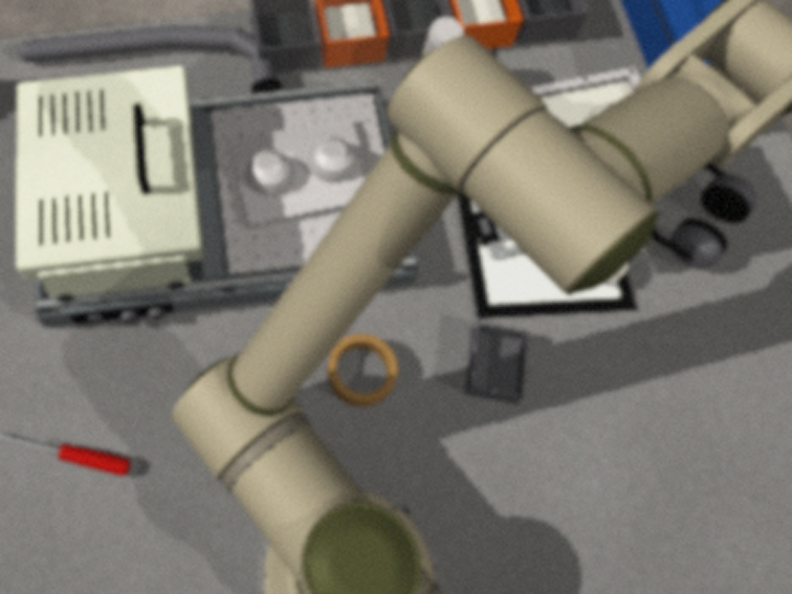

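The tray's corners in the image, about (585,188), (772,178) and (597,338), match the predicted level pose within a few pixels. The mould stands on the platen with domes at (338,192) and (413,187), and the hood is parked. I'll check the numbers, then hand in.

Run:
```python
from h import *
P=lambda u,v,z: plane('top',210+u/2.9,140+v/2.9,z)[:2].round(4)
print('mould domes',P(338,192,.12),P(413,187,.12),'hood',np.mean([P(u,v,.196) for u,v in[(55,60),(253,70),(242,308),(40,300)]],0))
print('tray centre from domes',P(647,260,.27),P(731,255,.27))
s=st(); ctrl.sign_off()
```

```text
mould domes [0.564  0.0264] [ 0.5721 -0.0703] hood [0.563  0.2617]
tray centre from domes [ 0.4757 -0.3346] [ 0.4833 -0.4326]
{'time': 17.8, 'q': [-59.553, 33.287, 53.214, -0.38, 93.818, 25.657], 'tool_pos': [0.429, -0.501, 0.24], 'ee_rot': [-179.876, 0.48, 4.766], 'force': [-0.222, -0.233, -1.611], 'finger_gap': 0.01}
the job is handed in; nothing more can be done
```

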